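# Flip the status flags of the checked electronics kits to green

## Task

The practice kits have been checked: with light fingertip pushes, swing each status paddle that still shows its orange face up and right over its hinge, so that all three paddles lie flat with the green face up. Leave the paddle that is already green alone, do not lift, tip, shove or squeeze the stands and paddles, and do not disturb the other things on the table.

Things in the scene. Friction and masses are not known exactly. Their poses are not given: they have to be found in the camera images.
- stand_a: flag stand A (loose, about 1.2 kg): dark steel base plate 150 x 90 x 14 mm, two aluminium cheeks at y = +/-38 mm, 90 mm high, that carry the hinge. Origin: centre of the base's underside. The axle lies along the stand's own y, 80 mm above the origin; own +x points from the orange-up rest to the green-up rest, z is up. May face any way on the table
- paddle_a (a joint): hinge angle (rad) of the paddle on stand A, orange side up at the start, to be flipped. 0: level towards the stand's -x, orange face (white bar) up; pi/2: upright; pi: level towards +x, green face (white disc) up. Stops at 0 and pi. Plate 60 mm wide along y, 6 mm thick, end 55 mm from the axle, 45 g; turns easily, lightly damped; past upright it falls on to the other stop by itself within 1.5 s
- lip_a (a point): middle of the upper edge of the lip of paddle A: a solid grey panel 60 mm wide, 60 mm long, 4 mm thick, at the plate's free end on its orange side. With orange up it rises 30 degrees outwards from vertical, its edge 85 mm out from the axle and 132 mm above the table; flipped, it hangs below. Fingers do not slide on it: pushed level it shoves the stand, so carry it up and over along its arc
- stand_b: flag stand B (loose, about 1.2 kg): dark steel base plate 150 x 90 x 14 mm, two aluminium cheeks at y = +/-38 mm, 90 mm high, that carry the hinge. Origin: centre of the base's underside. The axle lies along the stand's own y, 80 mm above the origin; own +x points from the orange-up rest to the green-up rest, z is up. May face any way on the table
- paddle_b (a joint): hinge angle (rad) of the paddle on stand B, orange side up at the start, to be flipped. 0: level towards the stand's -x, orange face (white bar) up; pi/2: upright; pi: level towards +x, green face (white disc) up. Stops at 0 and pi. Plate 60 mm wide along y, 6 mm thick, end 55 mm from the axle, 45 g; turns easily, lightly damped; past upright it falls on to the other stop by itself within 1.5 s
- lip_b (a point): middle of the upper edge of the lip of paddle B: a solid grey panel 60 mm wide, 60 mm long, 4 mm thick, at the plate's free end on its orange side. With orange up it rises 30 degrees outwards from vertical, its edge 85 mm out from the axle and 132 mm above the table; flipped, it hangs below. Fingers do not slide on it: pushed level it shoves the stand, so carry it up and over along its arc
- stand_c: flag stand C (loose, about 1.2 kg): dark steel base plate 150 x 90 x 14 mm, two aluminium cheeks at y = +/-38 mm, 90 mm high, that carry the hinge. Origin: centre of the base's underside. The axle lies along the stand's own y, 80 mm above the origin; own +x points from the orange-up rest to the green-up rest, z is up. May face any way on the table
- paddle_c (a joint): hinge angle (rad) of the paddle on stand C, green side up already at the start, to be left alone. 0: level towards the stand's -x, orange face (white bar) up; pi/2: upright; pi: level towards +x, green face (white disc) up. Stops at 0 and pi. Plate 60 mm wide along y, 6 mm thick, end 55 mm from the axle, 45 g; turns easily, lightly damped; past upright it falls on to the other stop by itself within 1.5 s
- lip_c (a point): middle of the upper edge of the lip of paddle C: a solid grey panel 60 mm wide, 60 mm long, 4 mm thick, at the plate's free end on its orange side. With orange up it rises 30 degrees outwards from vertical, its edge 85 mm out from the axle and 132 mm above the table; flipped, it hangs below. Fingers do not slide on it: pushed level it shoves the stand, so carry it up and over along its arc
- jar: amber screw jar with white cap, 52 mm across, 75 mm high, origin at its underside; bystander, loose
- screwdriver: yellow-handled screwdriver lying on the table, 170 mm long; bystander, loose
- breadboard: small white breadboard 83 x 55 x 9 mm lying on the table; bystander, loose
- servo: small blue servo motor 32 x 12 x 30 mm standing on the table; bystander, loose
- cup: blue cup 68 mm across, 90 mm high, origin at its underside; bystander, loose
Things that resemble listed ones, but are neither listed nor needed, are in the scene too. What is shaped like the stand_b but purple is not meant.

How it is judged:
At the end, for the whole second after the job is handed in: All three paddles rest within 0.14 rad (8 degrees) of the green-side-up stop (joint above 3.0) and still (under 0.1 rad/s), every stand upright (within 0.05 rad) and within 25 mm of where it stood, every bystander within 25 mm of where it was (value of joint each of paddle_a, paddle_b, paddle_c above 3 rad and velocity of joint paddle_a between -0.1 and 0.1 rad/s and velocity of joint paddle_b between -0.1 and 0.1 rad/s and velocity of joint paddle_c between -0.1 and 0.1 rad/s and distance of each of stand_a, stand_b, stand_c, jar, screwdriver, breadboard, servo, cup from where it was at the start of the episode below 0.025 m and angle between each of stand_a, stand_b, stand_c's own z axis and vertical below 0.05 rad); the robot touches nothing.
It fails at once if the paddle that was green already is swung away from its rest (value of joint paddle_c below 2.7 rad).
It fails at once if a stand is lifted or tipped (height (world z) of any of stand_a, stand_b, stand_c above 0.012 m or angle between any of stand_a, stand_b, stand_c's own z axis and vertical above 0.17 rad).
It fails at once if a stand is shoved more than 25 mm (distance of any of stand_a, stand_b, stand_c from where it was at the start of the episode above 0.025 m).
It fails at once if a stand or its paddle is squeezed or pressed by the fingers with over 25 N (contact force between the fingers and stand_a above 25 N or contact force between the fingers and stand_b above 25 N or contact force between the fingers and stand_c above 25 N).
It fails at once if a bystander is moved more than 25 mm, or lifted off by as much (distance of any of jar, screwdriver, breadboard, servo, cup from where it was at the start of the episode above 0.025 m).
It also fails if it takes over 64 s, if anything falls off the work surface, if the arm or the gripper's body presses on something with over 40 N, if the wrist force passes 120 N, or if a joint passes its speed limit or range.

## Robot

A 7-joint arm with a two-finger parallel gripper is mounted at the origin on the work surface. World frame = base frame: x ahead of the robot, y to its left, z up, the work surface at z = 0. Lengths are in m, angles in rad, forces in N, time in s.
With the tool pointing down it reaches from about 0.4 to 0.925 m from the base axis. Payload 5.6 kg.
Tool frame: the origin (TCP) lies at the very end of the fingers, on their centre line; the grasp point (between the pads) lies arm.grip_depth behind it (arm.grip_depth is the distance from the TCP to the grasp point, in m); x points along the fingers, y is the direction in which the jaws open and shut, and the axes are right-handed (so a half turn about x gives the same grasp; the last joint's range is limited). The gripper opens to 85 mm and grips with 20 to 120 N. Pads are 22 mm wide; open, the fingers measure 114 mm over their backs; the gripper's body (76 mm by 85 mm) begins 54 mm behind the grasp point. The pads swing forward as they close: fully open they stand 13 mm farther back than shut.
Start: joints at [-1.265, 0.468, -0.012, 1.603, 0.006, 1.071, -0.056], TCP at [0.222, 0.611, 0.231] pointing down, gripper open.
Joint ranges: [-2.53, 2.53], [-0.31, 2.02], [-1.57, 1.55], [0.28, 2.44], [-1.29, 4.43], [0.15, 1.84], [-2.92, 2.92]. Speed limits (rad/s): [2.57, 2.57, 3.14, 3.14, 3.14, 3.14, 3.14].

## Interface

Orientations are given as a rotation vector (axis times angle).
In Python, from cell import arm gives the robot as it stands.
- The arm moves only by the tool drive_tool, never from a script. Its argument "moves" is a list of rows, each a list of 3 entries, a list of its own where there are three numbers: the finger opening in mm, from 0 to 85.4, then the shift along the tool's x, y, z in units of 60 mm (1.0 is 60 mm), then the turn about the tool's x in units of 10 degrees (1.0 is 10 degrees). A call has 1 to 8 rows; each row is the pose to reach, as a shift and turn from the pose commanded when the call began, along the tool's axes at that moment; what a row does not reach only later rows make up. A row lasts 1/8 s, in which the tool goes at most 62.5 mm and 10.7 degrees, less where a joint would pass 70% of its speed; a pose out of reach is approached as far as the arm can. A call with a gripper value outside its range is refused whole. The fingers move at their own pace and stop on an object; the grip force is fixed at half the most. Time passes only in rows, so rows that repeat a pose let the fingers close. It gives the time, the measured TCP pose, the force and the opening at its end, in the units of the state.
- arm.state(): the state, without advancing time (a new reading comes with each control period).
- arm.get_image(name): name is "scene" or "top" or "wrist"; returns a dict with "pixels" (420x560x3 uint8, blue, green, red), "fx", "fy", "cx", "cy" (pixels), "k1" (the pictures are not rectified: a ray, as slopes to the right and down, at radius r is drawn at 1 + k1 r^2 times it, then the intrinsics apply), "rvec" (rotation vector, rad) and "tvec" (3), from world to camera coordinates, as OpenCV has them; the wrist camera has in their place "tool_from_camera" (4x4, takes a point from camera to tool coordinates, whose origin is the TCP and whose axes are the tool frame's). Camera axes: x right, y down, z forward; pixel columns grow to the right and rows downward; lengths in m; the calibration is good to about 2 mm. A picture is of the moment at which its call begins: read the wrist's pose just before it. There is no depth.
- arm.sign_off(): hands the job in, once; it reports no verdict.
Trained networks look in a picture, given as the dict that the camera call returned (one of the last four; its "shot" number tells which), for a name from the list of things; names that differ only in an ending like _2 or _b are one class to them, and where a whole thing is asked for, a point or a joint stands for the part that bears it (a point fixed in the world has none). Each returns a list of dicts, best first, with "score" (0 to 1); they miss things now and then, are a little off and sometimes report something else, mostly with a low value. They report only what shows in the picture. A call takes as long as a camera call. They do not tell look-alikes from the thing itself.
- arm.search_frame(picture, label): "box" ([left, top, right, bottom] in pixels, round what is visible of it).
- arm.masks_of(picture, label): "region" (420x560 bool, what is visible of it) and "box" ([left, top, right, bottom] in pixels, round what is visible of it).
The state is a dict: "clock": time; "joints": joint angles; "qvel": joint speeds; "effort": joint torques, N m; "eef_pos": TCP position; "eef_rot": TCP orientation; "contact_force": force on the tool from outside, world axes, zero at the start; "ft_torque": the same for the moment, N m; "gripper_width": opening from 0.0 (shut) to 1.0 (fully open).
Only numpy, scipy, OpenCV 4.12 (cv2) and the standard library are available. Lean on these libraries where they do the work, as an engineer would, in place of code of your own. Each camera call takes 0.05 s, during which the arm holds its last target.

## Working session

There is one attempt and no reset: what is moved stays moved. The work goes in short steps, Python scripts to look and compute and a tool call to move; the robot and the scene stay as the last step left them, time stands still between calls to the robot, and variables do not carry over. Pictures are saved under pics/ and viewed, and the job is handed in when it is done.

Besides the shell and the picture viewer there is one more tool, called after "Emit:" by a JSON object that holds its "name" and its "arguments", one argument or row to a line. drive_tool: Moves the arm, as the interface text tells. Its arguments: {"type":"object","properties":{"moves":{"type":"array","items":{"type":"array"}}},"required":["moves"]}

```bash
ls; mkdir -p pics; cat > h.py <<'E'
import numpy as np,cv2
from cell import arm
def save(p,n): cv2.imwrite('pics/'+n,p['pixels'])
E
python3 - <<'E'
from h import *
print(arm.state(), arm.grip_depth)
for n in ('scene','top'):
    p=arm.get_image(n); save(p,n+'0.png'); print({k:v for k,v in p.items() if k!='pixels'})
    for l in ('stand_a','paddle_a','lip_a','jar','cup','servo','screwdriver','breadboard'):
        print(l,[(round(d['score'],2),np.round(d['box']).tolist()) for d in arm.search_frame(p,l)])
E
```

```text
pics
{'clock': 0.0, 'joints': array([-1.264962  ,  0.46838961, -0.01161175,  1.60362979,  0.00599099,
        1.07141359, -0.05628254]), 'qvel': array([ 2.45600025e-04, -4.47341467e-04, -5.13890322e-05,  1.02750087e-03,
       -5.92609299e-05, -1.34931963e-03,  7.67017887e-05]), 'effort': array([ 8.21072899e-04, -5.32398784e+01,  2.17424473e-02, -2.51296180e+01,
        1.13905175e-02,  7.66932615e-03,  3.21441757e-05]), 'eef_pos': array([0.22203547, 0.61029848, 0.23032771]), 'eef_rot': array([ 0.27234829,  1.55360589, -0.2751789 ]), 'contact_force': array([ 0.66778213, -0.89394488, -0.38238271]), 'ft_torque': array([-0.02236251,  0.02359905,  0.00064308]), 'gripper_width': 0.9987570875603781} 0.0187
{'fx': 381.2474804045328, 'fy': 381.2474804045328, 'cx': 277.4423287309809, 'cy': 209.97357999235044, 'k1': 0.013305424160075857, 'rvec': array([ 1.77830061,  1.96080747, -0.62911124]), 'tvec': array([ 0.10570738, -0.36033813,  1.26999448]), 'shot': 1}
stand_a [(0.94, [387.0, 210.0, 444.0, 270.0]), (0.84, [275.0, 174.0, 323.0, 261.0]), (0.75, [146.0, 112.0, 184.0, 159.0]), (0.6, [161.0, 
[... 955 characters left out ...]
.93, [387.0, 291.0, 436.0, 354.0]), (0.83, [344.0, 192.0, 386.0, 248.0]), (0.62, [240.0, 187.0, 277.0, 243.0])]
paddle_a [(0.94, [242.0, 204.0, 273.0, 244.0]), (0.81, [141.0, 188.0, 178.0, 224.0]), (0.66, [355.0, 211.0, 386.0, 244.0])]
lip_a [(0.92, [355.0, 217.0, 383.0, 244.0]), (0.82, [242.0, 206.0, 275.0, 242.0]), (0.8, [140.0, 187.0, 177.0, 221.0]), (0.74, [402.0, 288.0, 436.0, 332.0])]
jar [(0.89, [302.0, 143.0, 326.0, 166.0])]
cup [(0.68, [190.0, 139.0, 218.0, 169.0]), (0.18, [239.0, 102.0, 254.0, 155.0])]
servo [(0.46, [287.0, 127.0, 292.0, 135.0]), (0.21, [355.0, 214.0, 388.0, 247.0])]
screwdriver [(0.7, [244.0, 101.0, 257.0, 132.0])]
breadboard [(0.95, [203.0, 242.0, 230.0, 274.0])]
```

View pics/scene0.png

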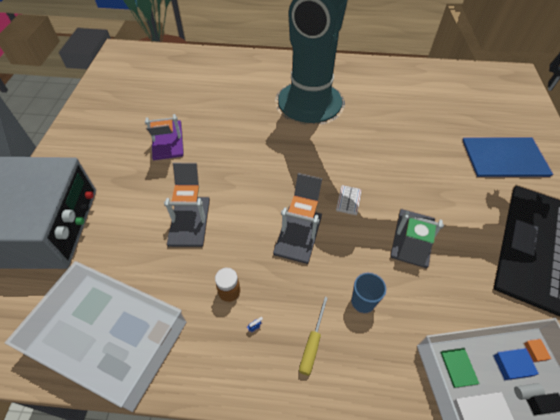

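View pics/top0.png

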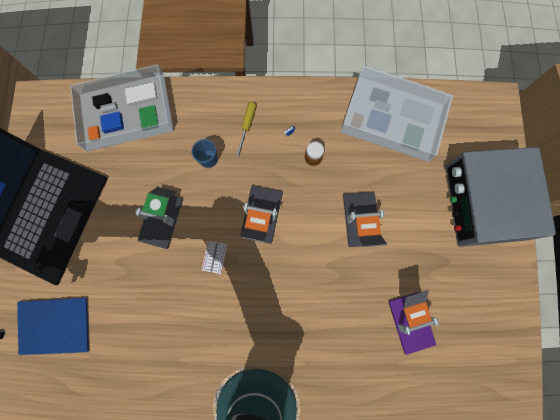

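```bash
python3 - <<'E'
import cv2
a=cv2.imread('pics/top0.png')
c=a[170:370,120:460]; cv2.imwrite('pics/top0z.png',cv2.resize(c,(800,470),interpolation=cv2.INTER_CUBIC))
a=cv2.imread('pics/scene0.png')
c=a[100:290,140:460]; cv2.imwrite('pics/scene0z.png',cv2.resize(c,(800,475),interpolation=cv2.INTER_CUBIC))
E
```

```text
(no output)
```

View pics/top0z.png

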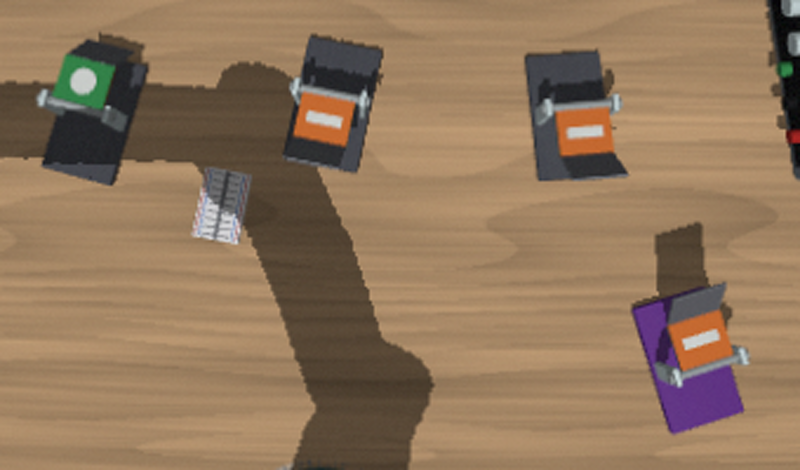

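View pics/scene0z.png

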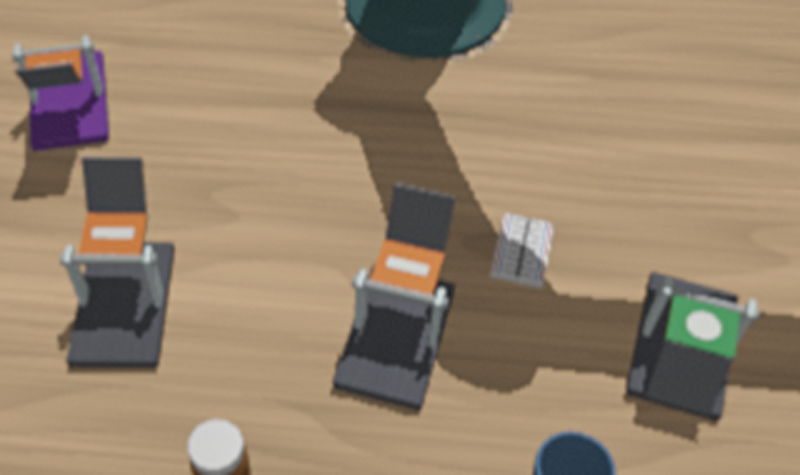

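```bash
cat >> h.py <<'E'
from scipy.optimize import least_squares
from scipy.spatial.transform import Rotation as R
def proj(p,X):
    X=np.atleast_2d(X).astype(float)
    return cv2.projectPoints(X,p['rvec'],p['tvec'],np.array([[p['fx'],0,p['cx']],[0,p['fy'],p['cy']],[0,0,1.]]),np.array([p['k1'],0,0,0,0.]))[0][:,0]
def ray(p,uv,z):
    K=np.array([[p['fx'],0,p['cx']],[0,p['fy'],p['cy']],[0,0,1.]])
    n=cv2.undistortPoints(np.array(uv,float).reshape(-1,1,2),K,np.array([p['k1'],0,0,0,0.]))[:,0]
    Rm=cv2.Rodrigues(p['rvec'])[0]; c=-Rm.T@p['tvec']; d=np.c_[n,np.ones(len(n))]@Rm
    return c+d*((z-c[2])/d[:,2])[:,None]
E
python3 - <<'E'
from h import *
for n in ('scene','top'):
    p=arm.get_image(n)
    print(n,proj(p,[[0,0,0],[.3,0,0],[0,.3,0],[.222,.611,.231]]).round())
    np.save(n+'.npy',{k:v for k,v in p.items()},allow_pickle=True)
    b={'top':[(132,189,182,248),(240,187,277,243),(344,192,386,248)],'scene':[(387,210,444,270),(275,174,323,261),(161,164,210,250)]}[n]
    for l in ('stand_a',):
        for d in arm.masks_of(p,l):
            m=d['region'].astype(np.uint8); print(round(d['score'],2),d['box'],m.sum())
E
```

```text
scene [[309. 102.]
 [304. 169.]
 [401. 108.]
 [567.  98.]]
0.95 [276.2, 175.7, 323.7, 263.2] 2738
0.95 [387.7, 208.6, 444.0, 270.3] 2182
0.85 [146.0, 113.4, 184.2, 159.9] 1373
0.69 [160.2, 164.4, 208.2, 248.4] 2825
top [[256. 408.]
 [258. 295.]
 [146. 404.]
 [ -9. 323.]]
0.87 [389.2, 289.8, 436.9, 352.4] 1970
0.81 [133.3, 185.9, 183.6, 251.6] 1919
0.76 [238.9, 184.6, 279.0, 241.4] 1791
0.74 [345.7, 191.0, 388.8, 248.1] 1815
```

```bash
cat > fit.py <<'E'
from h import *
P={n:np.load(n+'.npy',allow_pickle=True).item() for n in('scene','top')}
zt=lambda a:np.array(a)/[800/340,2.35]+[120,170]
zs=lambda a:np.array(a)/2.5+[140,100]
FL,FR=[.075,.045,.014],[.075,-.045,.014]
CL,CR=[0,.038,.09],[0,-.038,.09]; LL,LR=[-.085,.03,.132],[-.085,-.03,.132]
D={'M':[('top',FL,zt((312,36))),('top',FR,zt((383,50))),('scene',FR,zs((334,388))),('scene',FL,zs((420,410))),('scene',LR,zs((397,183))),('scene',LL,zs((455,196))),('top',CL,zt((296,86))),('top',CR,zt((363,98)))],
'R':[('top',FL,zt((525,54))),('top',FR,zt((598,50))),('scene',FR,zs((68,365))),('scene',FL,zs((157,368))),('scene',LR,zs((83,158))),('scene',LL,zs((142,159))),('top',CL,zt((546,106))),('top',CR,zt((614,102)))]}
def T(q,X):
    c,s=np.cos(q[2]),np.sin(q[2]); X=np.array(X); return np.array([q[0]+c*X[...,0]-s*X[...,1],q[1]+s*X[...,0]+c*X[...,1],X[...,2]]).T
if __name__=='__main__':
  for k,d in D.items():
    f=lambda q:np.concatenate([proj(P[n],T(q,X))[0]-uv for n,X,uv in d])
    r=least_squares(f,[.5,0,0],loss='soft_l1'); q=r.x
    print(k,q.round(4),f(q).reshape(-1,2).round(1).tolist())
    for n in P:
        im=P[n]['pixels']
        W={'base':[[.075,.045,.014],[.075,-.045,.014],[-.075,-.045,.014],[-.075,.045,.014]],'lip':[LL,LR,[-.055,-.03,.08],[-.055,.03,.08]],'ch':[[0,.038,.09],[0,.038,.014],[0,-.038,.014],[0,-.038,.09]]}
        big=P[n].setdefault('big',cv2.resize(im,None,fx=4,fy=4,interpolation=cv2.INTER_CUBIC))
        for w in W.values(): cv2.polylines(big,[np.round(proj(P[n],T(q,np.array(w)))*4+2).astype(int)],True,(255,255,0),1)
  cv2.imwrite('pics/ov_top.png',cv2.resize(P['top']['big'][170*4:270*4,220*4:410*4],(800,421)))
  cv2.imwrite('pics/ov_scene.png',cv2.resize(P['scene']['big'][155*4:275*4,150*4:340*4],(800,505)))
E
python3 fit.py
```

```text
M [ 0.5245 -0.0043 -0.2013] [[-1.3, -0.9], [-0.3, -0.3], [-1.8, -3.1], [0.0, -2.1], [-1.2, -0.1], [0.2, 0.4], [-0.4, -0.9], [-0.4, 0.0]]
R [ 0.5151 -0.283   0.0853] [[-0.7, -0.3], [-0.1, -0.9], [-1.1, -1.4], [0.3, -2.2], [-0.2, -0.3], [0.9, -0.4], [0.2, -0.6], [0.2, -1.0]]
```

View pics/ov_top.png

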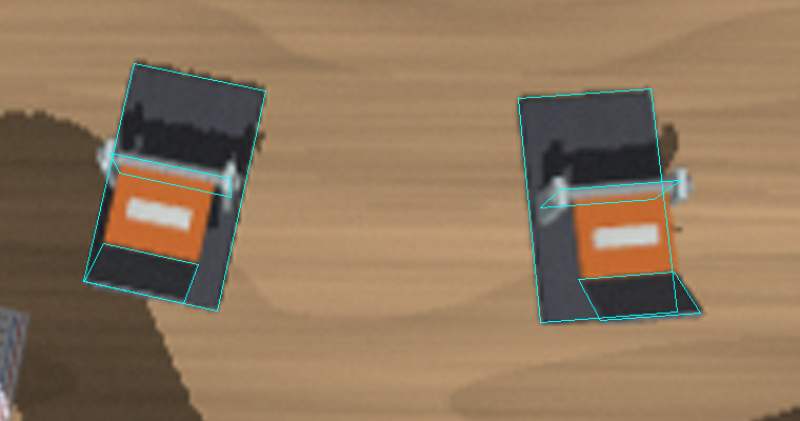

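View pics/ov_scene.png

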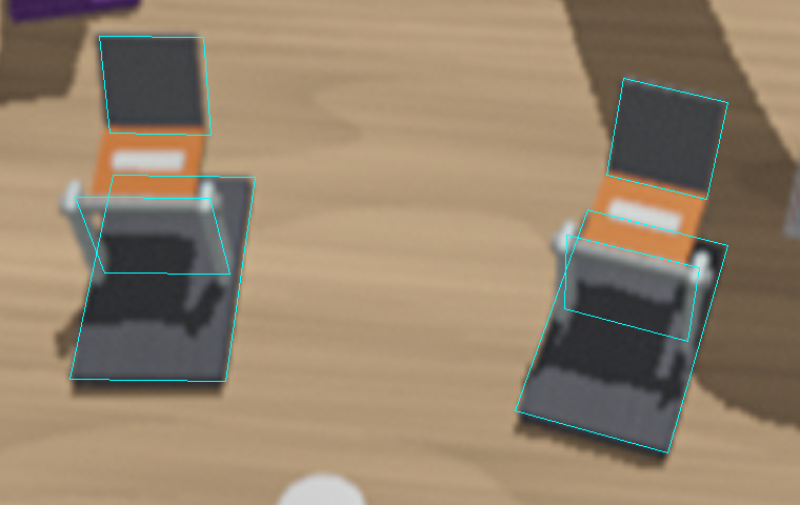

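```bash
cat >> h.py <<'E'
def tool():
    s=arm.state(); return s['eef_pos'],R.from_rotvec(s['eef_rot']).as_matrix(),s
E
python3 - <<'E'
from h import *
p,M,s=tool(); print(p,M.round(3)); 
print('yaw z',np.degrees(np.arctan2(M[1,2],M[0,2])),'yaw y',np.degrees(np.arctan2(M[1,1],M[0,1])))
E
```

```text
[0.22217998 0.61083931 0.23127847] [[ 0.     0.342  0.94 ]
 [-0.     0.94  -0.342]
 [-1.    -0.     0.   ]]
yaw z -19.992090608361938 yaw y 70.00790938401941
```

```bash
cat >> h.py <<'E'
ST={'M':(.5245,-.0043,-.2013),'R':(.5151,-.2830,.0853)}
def plan(k,u,v,z):
    "shift units from current measured pose to stand-frame point (u,v,z)"
    x,y,a=ST[k]; p,M,s=tool()
    t=np.array([x+np.cos(a)*u-np.sin(a)*v,y+np.sin(a)*u+np.cos(a)*v,z])
    yaw=np.arctan2(M[1,2],M[0,2])
    return t.round(4),((M.T@(t-p))/.06).round(2),'turn',round(-np.degrees(a-yaw)/10,2)
def rel(k):
    x,y,a=ST[k]; p,M,s=tool(); d=p-[x,y,0]
    return 'u,v,z',(np.array([np.cos(a)*d[0]+np.sin(a)*d[1],-np.sin(a)*d[0]+np.cos(a)*d[1],d[2]])*1e3).round(1),'yawerr',round(np.degrees(np.arctan2(M[1,2],M[0,2])-a),2),'F',s['contact_force'].round(1),'t',round(s['clock'],2),'grip',round(s['gripper_width'],3)
E
python3 -c "
from h import *
print(plan('M',-.118,0,.26))
print(plan('M',-.118,0,.124))"
```

```text
(array([0.4089, 0.0193, 0.26  ]), array([-0.48, -8.2 ,  6.29]), 'turn', np.float64(-0.85))
(array([0.4089, 0.0193, 0.124 ]), array([ 1.79, -8.2 ,  6.29]), 'turn', np.float64(-0.85))
```

Emit:
{"name": "drive_tool", "arguments": {
  "moves": [
    [0,[-0.48,0,0],0],
    [0,[-0.48,-1.2,0.92],-0.2],
    [0,[-0.48,-2.0,1.53],-0.4],
    [0,[-0.48,-2.8,2.15],-0.6],
    [0,[-0.48,-3.6,2.76],-0.85],
    [0,[-0.48,-4.4,3.38],-0.85],
    [0,[-0.48,-5.2,4.0],-0.85],
    [0,[-0.48,-5.6,4.3],-0.85]
  ]
}}

```text
clock: 2.1
eef_pos: [0.3504, 0.2045, 0.2605]
eef_rot: [0.159, 1.564, -0.158]
contact_force: [-0.3, 1.1, 0.4]
gripper_width: 0.004
```

```bash
python3 -c "
from h import *
print(rel('M'),tool()[2]['joints'].round(2)); print(plan('M',-.118,0,.26))"
```

```text
('u,v,z', array([-212.4,  169.7,  260.5]), 'yawerr', np.float64(-0.05), 'F', array([-0.3,  1.1,  0.4]), 't', 2.1, 'grip', 0.004) [-0.79 -0.    0.18  2.14 -0.    1.    0.76]
(array([0.4089, 0.0193, 0.26  ]), array([ 0.01, -2.83,  1.58]), 'turn', np.float64(-0.01))
```

Emit:
{"name": "drive_tool", "arguments": {
  "moves": [
    [0,[0,-0.8,0.45],0],
    [0,[0,-1.6,0.9],0],
    [0,[0,-2.4,1.35],0],
    [0,[0,-2.83,1.57],0],
    [0,[0,-2.83,1.57],0],
    [0,[0,-2.83,1.57],0]
  ]
}}

```text
clock: 2.85
eef_pos: [0.4081, 0.0226, 0.2601]
eef_rot: [0.157, 1.565, -0.156]
contact_force: [0.4, 0.3, 0.4]
gripper_width: 0.0
```

```bash
python3 -c "
from h import *
print(rel('M')); 
p=arm.get_image('wrist'); save(p,'w1.png'); print(p['tool_from_camera'])
p=arm.get_image('scene'); save(p,'s1.png')"
```

```text
('u,v,z', array([-119.4,    3.1,  260.1]), 'yawerr', np.float64(0.1), 'F', array([0.4, 0.3, 0.4]), 't', 2.85, 'grip', 0.0)
[[-1.84272630e-03 -2.59651386e-01  9.65700659e-01 -1.43191430e-01]
 [ 9.99997968e-01  3.11275743e-04  1.99186541e-03  9.92513761e-04]
 [-8.17789803e-04  9.65702367e-01  2.59650284e-01 -6.40902544e-02]
 [ 0.00000000e+00  0.00000000e+00  0.00000000e+00  1.00000000e+00]]
```

View pics/w1.png

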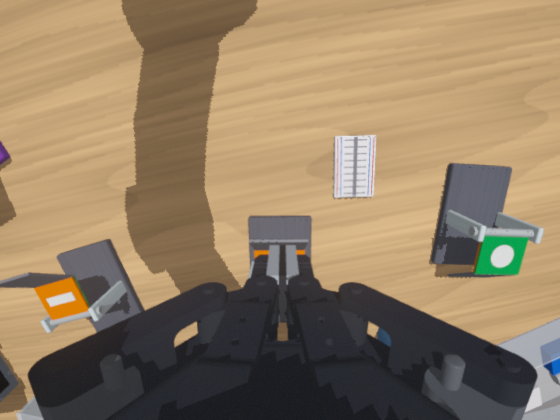

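View pics/s1.png

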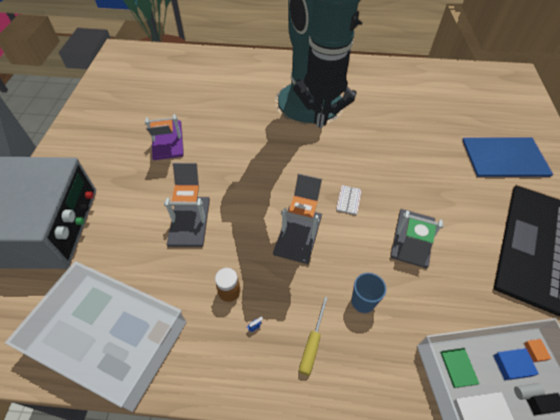

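```bash
cat >> h.py <<'E'
def wproj(p,pos,M,X):
    C=p['tool_from_camera']; Xt=(np.atleast_2d(X)-pos)@M; Xc=(Xt-C[:3,3])@C[:3,:3]
    K=np.array([[p['fx'],0,p['cx']],[0,p['fy'],p['cy']],[0,0,1.]])
    return cv2.projectPoints(Xc,np.zeros(3),np.zeros(3),K,np.array([p['k1'],0,0,0,0.]))[0][:,0]
E
python3 - <<'E'
from h import *
from fit import T
pos,M,s=tool(); p=arm.get_image('wrist')
print(pos)
im=cv2.resize(p['pixels'],None,fx=4,fy=4,interpolation=cv2.INTER_CUBIC)
for k in ST:
    W=[[[-.085,.03,.132],[-.085,-.03,.132],[-.055,-.03,.08],[-.055,.03,.08]],[[.075,.045,.014],[.075,-.045,.014],[-.075,-.045,.014],[-.075,.045,.014]]]
    for w in W:
        q=wproj(p,pos,M,T(ST[k],np.array(w))); cv2.polylines(im,[np.round(q*4+2).astype(int)],True,(255,255,0),2)
cv2.imwrite('pics/w1o.png',im[800:1200,800:1400]); cv2.imwrite('pics/w1p.png',im[900:1400,0:700])
E
```

```text
[0.40802453 0.02290035 0.26004053]
```

View pics/w1o.png

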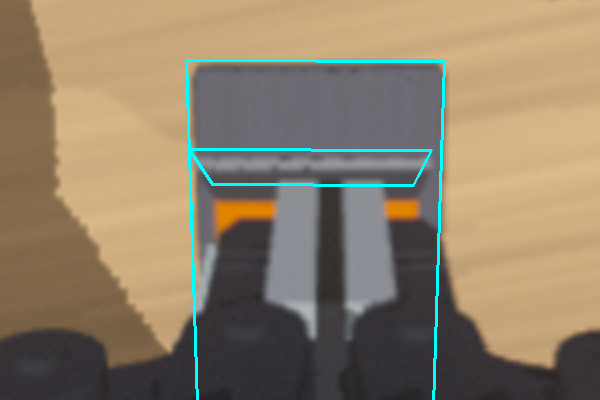

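View pics/w1p.png

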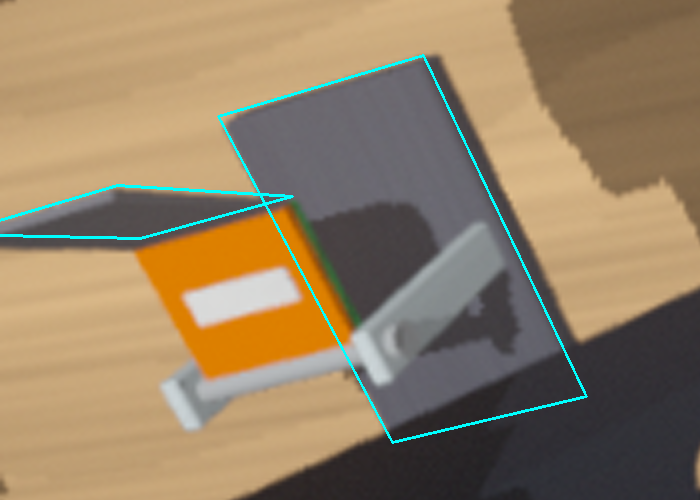

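```bash
cat > arc.py <<'E'
import numpy as np
def tcp(th,h=11.,dz=8.):
    e=np.radians(180-30.4-th); E=100.8*np.array([np.cos(e),np.sin(e)])+[0,80]
    if th<=30: return E+[-h,-dz]
    l=np.radians(120-th); return E-dz*np.array([np.cos(l),np.sin(l)])+[-h,0]
if __name__=='__main__':
    prev=tcp(0)
    for t in range(0,121,6):
        c=tcp(t); print(t,c.round(1),((c-prev)/60).round(2),'from0 (x,z units)',[round(-(c-tcp(0))[1]/60,2),round((c-tcp(0))[0]/60,2)])
        prev=c
E
python3 arc.py
```

```text
0 [-97.9 123. ] [0. 0.] from0 (x,z units) [np.float64(-0.0), np.float64(0.0)]
6 [-92.1 131.8] [0.1  0.15] from0 (x,z units) [np.float64(-0.15), np.float64(0.1)]
12 [-85.4 140. ] [0.11 0.14] from0 (x,z units) [np.float64(-0.28), np.float64(0.21)]
18 [-77.9 147.4] [0.13 0.12] from0 (x,z units) [np.float64(-0.41), np.float64(0.33)]
24 [-69.7 154. ] [0.14 0.11] from0 (x,z units) [np.float64(-0.52), np.float64(0.47)]
30 [-60.8 159.6] [0.15 0.09] from0 (x,z units) [np.float64(-0.61), np.float64(0.62)]
36 [-52.2 164.4] [0.14 0.08] from0 (x,z units) [np.float64(-0.69), np.float64(0.76)]
42 [-43.1 168.3] [0.15 0.06] from0 (x,z units) [np.float64(-0.75), np.float64(0.91)]
48 [-33.7 171.1] [0.16 0.05] from0 (x,z units) [np.float64(-0.8), np.float64(1.07)]
54 [-24.1 173. ] [0.16 0.03] from0 (x,z units) [np.float64(-0.83), np.float64(1.23)]
60 [-14.3 173.9] [0.16 0.01] from0 (x,z units) [np.float64(-0.85), np.float64(1.39)]
66 [ -4.5 173.7] [ 0.16 -0.  ] from0 (x,z units) [np.float64(-0.84), np.float64(1.56)]
72 [  5.3 172.5] [ 0.16 -0.02] from0 (x,z units) [np.float64(-0.82), np.float64(1.72)]
78 [ 14.9 170.3] [ 0.16 -0.04] from0 (x,z units) [np.float64(-0.79), np.float64(1.88)]
84 [ 24.2 167.1] [ 0.15 -0.05] from0 (x,z units) [np.float64(-0.73), np.float64(2.04)]
90 [ 33.1 162.9] [ 0.15 -0.07] from0 (x,z units) [np.float64(-0.67), np.float64(2.18)]
96 [ 41.5 157.9] [ 0.14 -0.08] from0 (x,z units) [np.float64(-0.58), np.float64(2.32)]
102 [ 49.4 152. ] [ 0.13 -0.1 ] from0 (x,z units) [np.float64(-0.48), np.float64(2.46)]
108 [ 56.6 145.3] [ 0.12 -0.11] from0 (x,z units) [np.float64(-0.37), np.float64(2.57)]
114 [ 63.  137.8] [ 0.11 -0.12] from0 (x,z units) [np.float64(-0.25), np.float64(2.68)]
120 [ 68.6 129.8] [ 0.09 -0.13] from0 (x,z units) [np.float64(-0.11), np.float64(2.78)]
```

Emit:
{"name": "drive_tool", "arguments": {
  "moves": [
    [0,[0.7,0,0],0],
    [0,[1.4,0,0],0],
    [0,[2.0,0,0],0],
    [0,[2.27,0,0],0],
    [0,[2.27,0,0],0],
    [0,[2.27,0,0],0]
  ]
}}

```text
clock: 3.75
eef_pos: [0.4088, 0.0222, 0.1245]
eef_rot: [0.157, 1.564, -0.156]
contact_force: [0.1, -0.1, 0.2]
gripper_width: -0.001
```

```bash
python3 -c "
from h import *
print(rel('M'))"
```

```text
('u,v,z', array([-118.7,    2.9,  124.5]), 'yawerr', np.float64(0.09), 'F', array([ 0.1, -0.1,  0.2]), 't', 3.75, 'grip', -0.001)
```

Emit:
{"name": "drive_tool", "arguments": {
  "moves": [
    [0,[0,-0.05,0.2],0],
    [0,[0,-0.05,0.33],0],
    [0,[-0.13,-0.05,0.46],0],
    [0,[-0.27,-0.05,0.57],0],
    [0,[-0.4,-0.05,0.69],0],
    [0,[-0.51,-0.05,0.83],0],
    [0,[-0.61,-0.05,0.98],0],
    [0,[-0.61,-0.05,0.98],0]
  ]
}}

```text
clock: 4.75
eef_pos: [0.4666, 0.0068, 0.161]
eef_rot: [0.158, 1.563, -0.158]
contact_force: [-0.1, -0.5, -0.8]
gripper_width: -0.003
```

```bash
python3 -c "
from h import *
print(rel('M'))
p=arm.get_image('scene'); c=p['pixels'][90:290,140:460]; cv2.imwrite('pics/s2.png',cv2.resize(c,(800,500),interpolation=cv2.INTER_CUBIC))
p=arm.get_image('wrist'); save(p,'w2.png')"
```

```text
('u,v,z', array([-59. ,  -0.7, 161. ]), 'yawerr', np.float64(0.02), 'F', array([-0.1, -0.5, -0.8]), 't', 4.75, 'grip', -0.003)
```

View pics/s2.png

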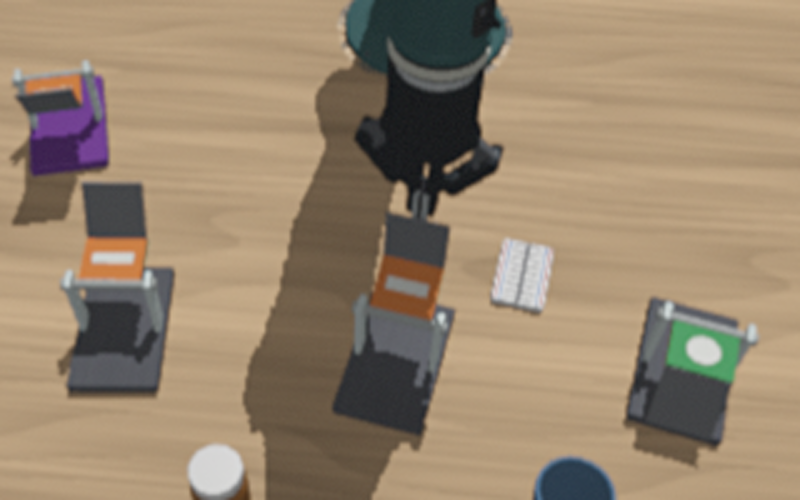

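View pics/w2.png

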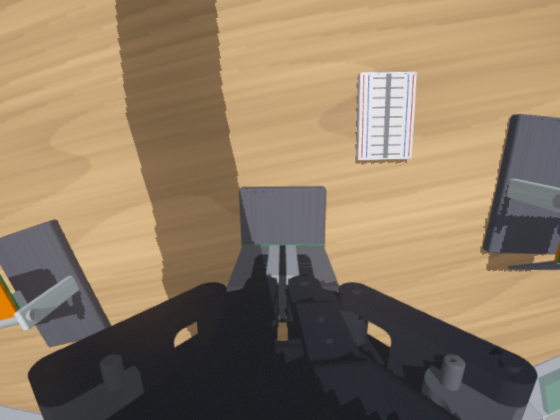

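Emit:
{"name": "drive_tool", "arguments": {
  "moves": [
    [0,[-0.08,0,0.15],0],
    [0,[-0.14,0,0.3],0],
    [0,[-0.19,0,0.46],0],
    [0,[-0.22,0,0.62],0],
    [0,[-0.24,0,0.78],0],
    [0,[-0.23,0,0.95],0],
    [0,[-0.21,0,1.11],0],
    [0,[-0.21,0,1.11],0]
  ]
}}

```text
clock: 5.85
eef_pos: [0.5311, -0.0065, 0.1728]
eef_rot: [0.157, 1.565, -0.158]
contact_force: [-0.5, -0.1, -0.3]
gripper_width: 0.004
```

```bash
python3 -c "
from h import *
print(rel('M'))
p=arm.get_image('scene'); c=p['pixels'][90:290,140:460]; cv2.imwrite('pics/s3.png',cv2.resize(c,(800,500),interpolation=cv2.INTER_CUBIC))
"
```

```text
('u,v,z', array([  6.9,  -0.8, 172.8]), 'yawerr', np.float64(0.02), 'F', array([-0.5, -0.1, -0.3]), 't', 5.85, 'grip', 0.004)
```

View pics/s3.png

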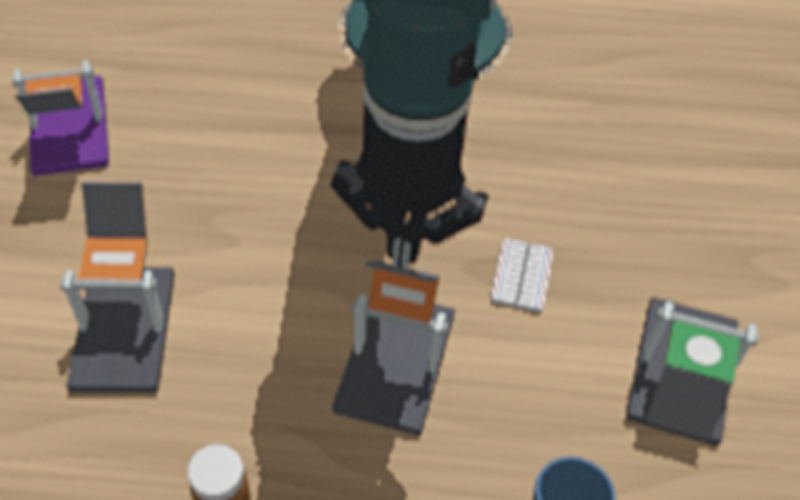

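Stand unmoved, paddle close to upright, lip being carried. Continue over the top and then lift.

Emit:
{"name": "drive_tool", "arguments": {
  "moves": [
    [0,[0.03,0,0.16],0],
    [0,[0.09,0,0.32],0],
    [0,[0.15,0,0.47],0],
    [0,[0.24,0,0.61],0],
    [0,[0.33,0,0.74],0],
    [0,[0.33,0,0.74],0],
    [0,[-0.5,0,0.5],0],
    [0,[-1.3,0,0.2],0]
  ]
}}

```text
clock: 6.9
eef_pos: [0.5416, -0.0087, 0.2518]
eef_rot: [0.157, 1.566, -0.158]
contact_force: [0.3, 0.8, 0.3]
gripper_width: 0.004
```

Emit:
{"name": "drive_tool", "arguments": {
  "moves": [
    [0,[0,0,0],0],
    [0,[0,0,0],0],
    [0,[0,0,0],0],
    [0,[0,0,0],0]
  ]
}}

```text
clock: 7.4
eef_pos: [0.5419, -0.0087, 0.2499]
eef_rot: [0.157, 1.567, -0.158]
contact_force: [-0.0, -0.3, -0.6]
gripper_width: -0.001
```

```bash
python3 -c "
from h import *
print(rel('M'))
p=arm.get_image('scene'); c=p['pixels'][90:290,140:460]; cv2.imwrite('pics/s4.png',cv2.resize(c,(800,500),interpolation=cv2.INTER_CUBIC))
print(plan('R',-.118,0,.25),plan('R',-.118,0,.124))
"
```

```text
('u,v,z', array([ 18. ,  -0.8, 249.9]), 'yawerr', np.float64(0.03), 'F', array([-0. , -0.3, -0.6]), 't', 7.4, 'grip', -0.001)
(array([ 0.3975, -0.2931,  0.25  ]), array([ 0.01, -5.12, -1.42]), 'turn', np.float64(-1.64)) (array([ 0.3975, -0.2931,  0.124 ]), array([ 2.11, -5.12, -1.41]), 'turn', np.float64(-1.64))
```

View pics/s4.png

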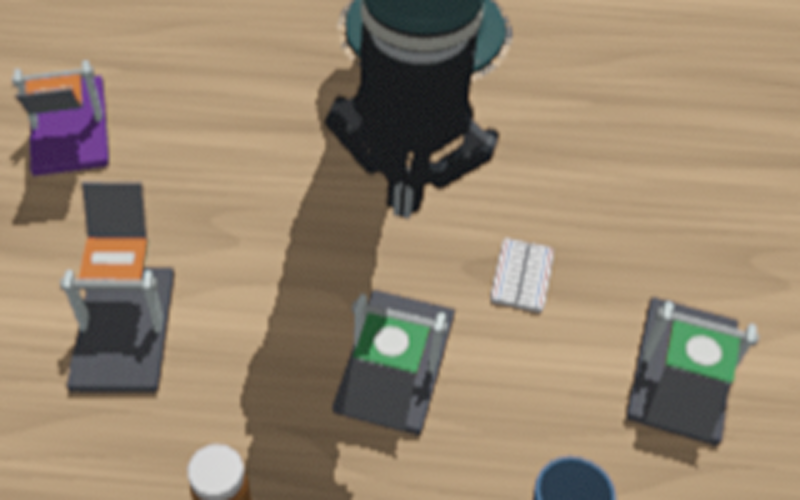

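Emit:
{"name": "drive_tool", "arguments": {
  "moves": [
    [0,[0,-0.7,-0.3],-0.4],
    [0,[0,-1.5,-0.6],-0.8],
    [0,[0,-2.3,-0.9],-1.2],
    [0,[0,-3.1,-1.2],-1.64],
    [0,[0,-3.9,-1.42],-1.64],
    [0,[0,-4.6,-1.42],-1.64],
    [0,[0,-5.12,-1.42],-1.64],
    [0,[0,-5.12,-1.42],-1.64]
  ]
}}

```text
clock: 8.45
eef_pos: [0.3965, -0.2951, 0.2509]
eef_rot: [-0.064, 1.571, 0.063]
contact_force: [0.2, 0.4, -0.5]
gripper_width: 0.001
```

```bash
python3 -c "
from h import *
print(rel('R'),plan('R',-.118,0,.124))"
```

```text
('u,v,z', array([-119.2,   -1.9,  250.9]), 'yawerr', np.float64(-0.26), 'F', array([ 0.2,  0.4, -0.5]), 't', 8.45, 'grip', 0.001) (array([ 0.3975, -0.2931,  0.124 ]), array([2.11, 0.03, 0.02]), 'turn', np.float64(-0.03))
```

Emit:
{"name": "drive_tool", "arguments": {
  "moves": [
    [0,[0.7,0.02,0],0],
    [0,[1.4,0.02,0],0],
    [0,[1.9,0.02,0],0],
    [0,[2.11,0.02,0],0],
    [0,[2.11,0.02,0],0],
    [0,[2.11,0.02,0],0]
  ]
}}

```text
clock: 9.2
eef_pos: [0.3984, -0.2917, 0.1255]
eef_rot: [-0.068, 1.568, 0.067]
contact_force: [-0.2, 0.5, -0.2]
gripper_width: -0.001
```

```bash
python3 -c "
from h import *
print(rel('R'))
p=arm.get_image('wrist'); save(p,'w5.png')"
```

```text
('u,v,z', array([-117. ,    1.2,  125.5]), 'yawerr', np.float64(0.04), 'F', array([-0.2,  0.5, -0.2]), 't', 9.2, 'grip', -0.001)
```

View pics/w5.png

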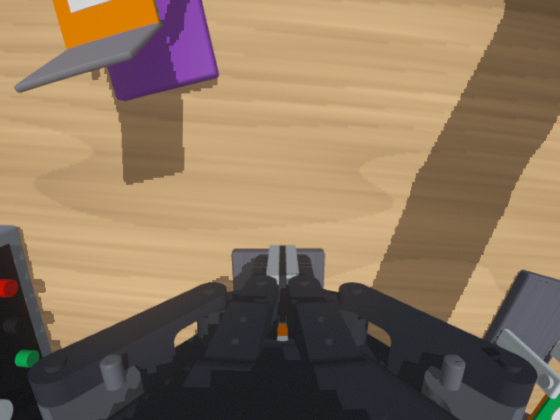

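The fingertips (283,250) are centred behind the lip (232–324). The same arc worked cleanly, so I repeat it.

Emit:
{"name": "drive_tool", "arguments": {
  "moves": [
    [0,[0.02,0,0.18],0],
    [0,[0.02,0,0.3],0],
    [0,[-0.11,0,0.43],0],
    [0,[-0.25,0,0.54],0],
    [0,[-0.38,0,0.66],0],
    [0,[-0.49,0,0.8],0],
    [0,[-0.59,0,0.95],0],
    [0,[-0.59,0,0.95],0]
  ]
}}

```text
clock: 10.25
eef_pos: [0.4557, -0.2865, 0.1604]
eef_rot: [-0.069, 1.568, 0.068]
contact_force: [-0.3, -0.4, -0.9]
gripper_width: -0.001
```

```bash
python3 -c "
from h import *
print(rel('R'))
p=arm.get_image('scene'); c=p['pixels'][90:290,140:460]; cv2.imwrite('pics/s6.png',cv2.resize(c,(800,500),interpolation=cv2.INTER_CUBIC))
"
```

```text
('u,v,z', array([-59.5,   1.6, 160.4]), 'yawerr', np.float64(0.1), 'F', array([-0.3, -0.4, -0.9]), 't', 10.25, 'grip', -0.001)
```

View pics/s6.png

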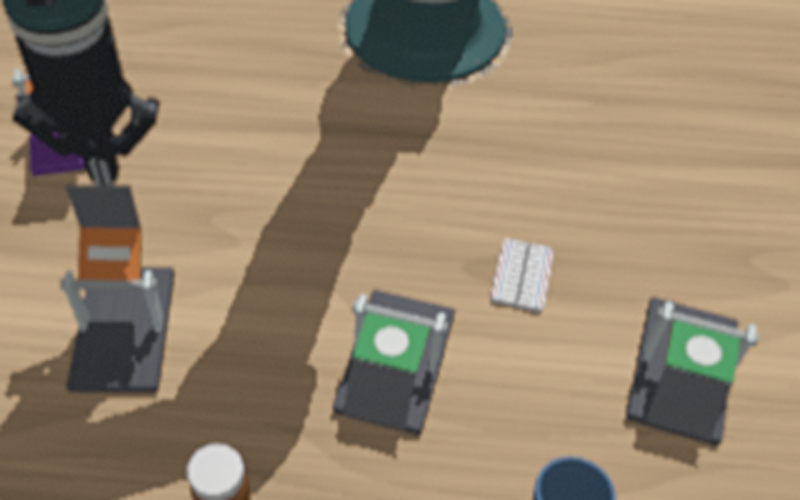

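The lip on the right stand is being lifted and its base (69,388)–(157,390) hasn't moved. I continue.

Emit:
{"name": "drive_tool", "arguments": {
  "moves": [
    [0,[-0.08,0,0.15],0],
    [0,[-0.14,0,0.3],0],
    [0,[-0.19,0,0.46],0],
    [0,[-0.22,0,0.62],0],
    [0,[-0.24,0,0.78],0],
    [0,[-0.23,0,0.95],0],
    [0,[-0.21,0,1.11],0],
    [0,[-0.21,0,1.11],0]
  ]
}}

```text
clock: 11.3
eef_pos: [0.5214, -0.2805, 0.1721]
eef_rot: [-0.068, 1.57, 0.068]
contact_force: [-0.6, 0.5, 1.2]
gripper_width: -0.001
```

Emit:
{"name": "drive_tool", "arguments": {
  "moves": [
    [0,[0.03,0,0.16],0],
    [0,[0.09,0,0.32],0],
    [0,[0.15,0,0.47],0],
    [0,[0.24,0,0.61],0],
    [0,[0.33,0,0.74],0],
    [0,[0.33,0,0.74],0],
    [0,[-0.5,0,0.5],0],
    [0,[-1.3,0,0.2],0]
  ]
}}

```text
clock: 12.3
eef_pos: [0.5319, -0.2799, 0.2512]
eef_rot: [-0.067, 1.571, 0.067]
contact_force: [0.1, 0.2, 0.1]
gripper_width: 0.001
```

Emit:
{"name": "drive_tool", "arguments": {
  "moves": [
    [0,[-0.5,0,-0.7],0],
    [0,[-0.5,0,-1.4],0],
    [0,[-0.5,0,-1.4],0],
    [0,[-0.5,0,-1.4],0],
    [0,[-0.5,0,-1.4],0],
    [0,[-0.5,0,-1.4],0],
    [0,[-0.5,0,-1.4],0],
    [0,[-0.5,0,-1.4],0]
  ]
}}

```text
clock: 13.3
eef_pos: [0.4491, -0.287, 0.2803]
eef_rot: [-0.067, 1.57, 0.067]
contact_force: [-0.2, 0.9, 0.1]
gripper_width: -0.002
```

```bash
python3 -c "
from h import *
print(rel('R'))
p=arm.get_image('scene'); save(p,'s7.png')
a=cv2.imread('pics/scene0.png')
p=arm.get_image('top'); save(p,'t7.png')
for l in ('jar','cup','servo','screwdriver','breadboard','stand_a'):
    print(l,[(round(d['score'],2),np.round(d['box']).tolist()) for d in arm.search_frame(p,l)])
"
```

```text
('u,v,z', array([-66.1,   1.6, 280.3]), 'yawerr', np.float64(0.03), 'F', array([-0.2,  0.9,  0.1]), 't', 13.3, 'grip', -0.002)
jar [(0.58, [304.0, 144.0, 324.0, 163.0])]
cup [(0.59, [191.0, 140.0, 221.0, 170.0])]
servo []
screwdriver [(0.86, [237.0, 101.0, 254.0, 155.0])]
breadboard [(0.65, [203.0, 242.0, 231.0, 275.0])]
stand_a [(0.96, [342.0, 187.0, 384.0, 248.0]), (0.95, [241.0, 181.0, 278.0, 241.0]), (0.68, [135.0, 187.0, 181.0, 248.0])]
```

View pics/s7.png

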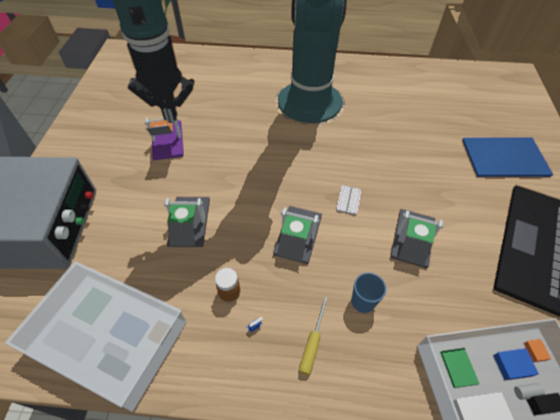

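View pics/t7.png

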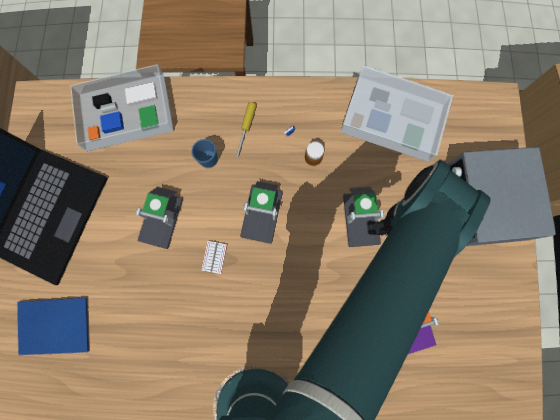

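All three paddles show the green disc: in the scene view at (182,213), (296,227) and (421,230). Stands and bystanders sit where they were, and the hand is clear at z = 0.28.

```bash
python3 -c "
from h import *
print(arm.sign_off())"
```

```text
the job is handed in; nothing more can be done
None
```

I swung both orange paddles over with closed fingertips, carrying each lip up and over along its arc. I left the green paddle and the purple look-alike alone, and handed the job in after about 13.4 s.

**Last checks:**
- **Paddles:** the final scene and top pictures show all three flat with the green face up. I checked this by eye and did not measure the hinge angles.
- **Stands:** the base corners of both flipped stands were in the same place before and after, to within a pixel or two.
- **Bystanders:** the jar, cup and breadboard were found within about 3 pixels of their first positions. The screwdriver's box from the networks differed because the first one covered only its handle; in the pictures it looks unmoved. The network missed the servo in the last picture, but by eye it stands where it was.
- **Force:** readings at the end of each move stayed around 1 N, near the sensor noise. The hand ended clear of everything at z = 0.28 m.

No check failed.

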